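# Build up the spacer stack on the mounting stud

### The arm

A 6-joint arm with a two-finger parallel gripper is mounted at the origin on a cart in front of the work surface, level with it; the furniture and walls round the work are solid. World frame = base frame: x ahead of the robot, y to its left, z up, the work surface at z = 0. Lengths are in m, angles in rad, forces in N, time in s.
With the tool pointing down it reaches from about 0.375 to 0.9 m from the base axis. Payload 3.1 kg.
Tool frame: the origin (TCP) lies at the very end of the fingers, on their centre line; the grasp point (between the pads) lies 19 mm behind it; z points along the fingers, y is the line along which they close (so a half turn about z gives the same grasp; the last joint's range is limited). The gripper opens to 87 mm and grips with 3 to 60 N. Pads are 19 mm wide; open, the fingers measure 117 mm over their backs; the gripper's body (75 mm by 190 mm) begins 51 mm behind the grasp point.
Start: joints at [1.012, 0.527, 1.433, -0, 1.181, -0.178], TCP at [0.232, 0.58, 0.223] pointing down, gripper open.
Joint ranges: [-3.08, 3.08], [-0.75, 2.2], [0.22, 2.44], [-1.43, 4.57], [0, 2.65], [-2.85, 2.85]. Speed limits (rad/s): [2.79, 2.79, 3.14, 3.14, 3.14, 3.14].

### API

Orientations are given as a unit quaternion [x, y, z, w].
In Python, from rig import status, viewer, robot gives the robot as it stands.
- The arm moves only by the tool arm_command, never from a script. Its arguments are lists of equal length, an entry for each row: "delta_rot": the turn, a rotation vector about the tool's x, y, z in degrees, a list of three; "delta_pos": the shift along the tool's x, y, z in m, a list of three; "gripper": the closure, from -1 (fully open) to 1 (shut). In form: {"delta_rot": [[rx, ry, rz], ...], "delta_pos": [[dx, dy, dz], ...], "gripper": [gripper, ...]}. A call has 1 to 12 rows; each row is the pose to reach, as a shift and turn from the pose commanded when the call began, along the tool's axes at that moment; what a row does not reach only later rows make up. A row lasts 1/12 s, in which the tool goes at most 41.7 mm and 7.16 degrees, less where a joint would pass 70% of its speed; a pose out of reach is approached as far as the arm can. A call with a gripper value outside its range is refused whole. The fingers move at their own pace and stop on an object; "grip_force" is the grip in N (left out, the last holds). Time passes only in rows, so rows that repeat a pose let the fingers close. It gives the time, the measured TCP pose, the force, the opening and the grip force at its end, in the units of the state.
- status.get_obs(): the state, without advancing time (a new reading comes with each control period).
- viewer.camera(name): name is "scene" or "top" or "wrist"; returns a dict with "pixels" (420x560x3 uint8, blue, green, red), "fx", "fy", "cx", "cy" (pixels), "pose" (4x4, takes a point from camera to world coordinates); the wrist camera has in their place "mount" (4x4, takes a point from camera to tool coordinates, whose origin is the TCP and whose axes are the flange's). Camera axes: x right, y down, z forward; pixel columns grow to the right and rows downward; lengths in m; the calibration is good to about 2 mm. The wrist camera is an equidistant fisheye: a pixel r from the principal point sees the ray r / f radians off the axis. A picture is of the moment at which its call begins: read the wrist's pose just before it. There is no depth.
- robot.hand_in(): hands the job in; it is judged then, once.
The state is a dict: "time": time; "q": joint angles; "joint_velocities": joint speeds; "joint_torque": joint torques, N m; "position": TCP position; "tool_rot": TCP orientation; "ft_force": force on the tool from outside, world axes, zero at the start; "moment": the same for the moment, N m; "grip_width": finger opening in m; "grip_force": force on a finger pad.
Only numpy, scipy, OpenCV 4.12 (cv2) and the standard library are available. Lean on these libraries where they do the work, as an engineer would, in place of code of your own. Each camera call takes 0.05 s, during which the arm holds its last target. There are 200 camera calls.

### The job

Build up the stack on the upright stud of the blue mounting foot: thread on the aluminium spacer first, then the thick orange washer, then the brass bushing, each the same way up as it stands now. Lower each one fully home, by hand rather than letting it drop, so that it sits flat on the one below, and leave the finished stack free. The bottle, vial, beaker and drum standing close by must stay upright where they are.

Things in the scene. Friction and masses are not known exactly. Their poses are not given: they have to be found in the camera images.
- stud_seat (a point): the seat of the blue mounting foot, which is fixed to the bench and stands in any of the four work places: a round flange 100 mm in diameter and 18 mm thick with an upright steel stud (20 mm diameter) at its centre. The point lies on the stud's axis on the flange's top face, 18 mm above the bench; z points up along the stud. Four dark cap screws, 5 mm high and 12 mm in diameter, stand on the flange 39 mm from the axis.
- stud_tip (a point): top end of the same stud, on its axis, 92 mm above the flange's top face and 110 mm above the bench; the last 7 mm taper to a 12 mm wide nose. With the spacer home the stud stands 28 mm out of it, so grip the spacer near its top, or the stud meets the palm of the gripper
- spacer_mid (a point): the spacer: a plain bright aluminium tube standing upright on the bench, outside diameter 46 mm, height 64 mm, bore 26 mm right through. The point is its centre, 32 mm above its underside; z up. 0.1 to 0.21 kg
- washer_mid (a point): the washer: a thick flat orange plastic ring lying on the bench, outside diameter 60 mm, thickness 16 mm, bore 26 mm right through. The point is on its axis, half-way up, 8 mm above its underside; z up. 0.08 to 0.17 kg
- bushing_mid (a point): the bushing: a brass tube standing upright on its flange: flange 60 mm diameter and 10 mm thick, and above it a body 48 mm in diameter to a full height of 58 mm; bore 26 mm right through. The point is on its axis, half-way up, 29 mm above its underside; z up. 0.17 to 0.35 kg
- blue_bottle: bystander: small white bottle with a blue cap, 51 mm diameter, 96 mm tall, loose; it stands beside the spacer or the bushing, about 95 mm from axis to axis; origin at the centre of its underside
- beaker: bystander: clear beaker, 62 mm diameter, 82 mm tall, loose; it stands beside the bushing or the spacer, about 95 mm from axis to axis; origin at the centre of its underside
- vial: bystander: clear vial with a teal cap, 27 mm diameter, 60 mm tall, loose; it stands beside the washer, about 85 mm from axis to axis; origin at the centre of its underside
- drum: bystander: white plastic drum with a stem on its top, 66 mm diameter, 155 mm tall, loose; it stands about 130 mm behind the stud, axis to axis; origin at the centre of its underside
There are look-alikes about, which are no part of the job. Of the things that look like the part that bears bushing_mid, take the one that is farthest from the robot's base at the start.

How it is judged:
On the way, in this order (a step that is already met when the one before it is completed fails the run):
1. the spacer is on the stud, fully home and level (horizontal distance between spacer_mid and stud_seat below 0.007 m and z of spacer_mid in the frame of stud_seat between 0.028 and 0.036 m and angle between spacer_mid's own z axis and vertical below 0.08 rad), for 0.2 s.
2. the washer is on the stud, fully home and level (horizontal distance between washer_mid and stud_seat below 0.007 m and z of washer_mid in the frame of stud_seat between 0.068 and 0.076 m and angle between washer_mid's own z axis and vertical below 0.08 rad), for 0.2 s.
3. the bushing is on the stud, fully home and level (horizontal distance between bushing_mid and stud_seat below 0.007 m and z of bushing_mid in the frame of stud_seat between 0.105 and 0.113 m and angle between bushing_mid's own z axis and vertical below 0.08 rad), for 0.2 s.
At the end, for the whole second after the job is handed in: Spacer, washer and bushing are on the stud in that order from the bottom, the bushing flange down, each within 4 mm of its fully home height, within 7 mm of the stud's axis and level within 0.08 rad, at rest; the bottle, vial, beaker and drum stand upright within 25 mm of where they started (all of step 1 and all of step 2 and all of step 3 and linear speed of each of spacer, washer, bushing below 0.02 m/s and distance of each of blue_bottle, vial, beaker, drum from where it was at the start of the episode below 0.025 m and angle between each of blue_bottle, vial, beaker, drum's own z axis and vertical below 0.2 rad); the robot touches nothing.
It fails at once if the spacer was dropped (it moved faster than 0.6 m/s while not held) (linear speed of spacer above 0.6 m/s and contact force between the fingers and spacer below 0.05 N).
It fails at once if the washer was dropped (it moved faster than 0.6 m/s while not held) (linear speed of washer above 0.6 m/s and contact force between the fingers and washer below 0.05 N).
It fails at once if the bushing was dropped (it moved faster than 0.6 m/s while not held) (linear speed of bushing above 0.6 m/s and contact force between the fingers and bushing below 0.05 N).
It fails at once if the bottle, vial, beaker or drum was shoved more than 25 mm or tipped (distance of any of blue_bottle, vial, beaker, drum from where it was at the start of the episode above 0.025 m or angle between any of blue_bottle, vial, beaker, drum's own z axis and vertical above 0.4 rad).
It also fails if it takes over 72 s, if anything falls off the work surface, if the arm or the gripper's body presses on something with over 40 N, if the wrist force passes 120 N, or if a joint passes its speed limit or range.

## Working session

There is one attempt and no reset: what is moved stays moved. The work goes in short steps, Python scripts to look and compute and a tool call to move; the robot and the scene stay as the last step left them, time stands still between calls to the robot, and variables do not carry over. Pictures are saved under pics/ and viewed, at most 10 in all, crops included, and the job is handed in when it is done.

Besides the shell and the picture viewer there is one more tool, called after "Emit:" in YAML: its name, and indented under it one key for each argument. arm_command: Moves the arm, as the interface text tells. Its arguments: {"type":"object","properties":{"delta_rot":{"type":"array","items":{"type":"array","items":{"type":"number"}}},"delta_pos":{"type":"array","items":{"type":"array","items":{"type":"number"}}},"gripper":{"type":"array","items":{"type":"number"}},"grip_force":{"type":"number"}},"required":["delta_rot","delta_pos","gripper"]}

```bash
mkdir -p pics; ls; cat > h.py <<'E'
import numpy as np, cv2
from rig import status, viewer, robot
def grab(n,f=None):
    c=viewer.camera(n); 
    if f: cv2.imwrite('pics/'+f,c['pixels'])
    return c
def plane(c,u,v,z):
    T=np.array(c['pose']); d=T[:3,:3]@np.array([(u-c['cx'])/c['fx'],(v-c['cy'])/c['fy'],1]); o=T[:3,3]
    return o+d*(z-o[2])/d[2]
def proj(c,p):
    T=np.array(c['pose']); q=T[:3,:3].T@(np.array(p)-T[:3,3]); return q[0]/q[2]*c['fx']+c['cx'], q[1]/q[2]*c['fy']+c['cy']
E
python3 - <<'E'
from h import *
for n in('scene','top'):
    c=grab(n,n+'.png'); print(n,c['fx'],c['cx'],c['cy'],np.round(c['pose'],3).tolist())
print(status.get_obs())
E
```

```text
pics
scene 487.39813669887457 279.0509069394391 212.6799492542661 [[0.903, -0.219, 0.371, 0.018], [-0.43, -0.419, 0.8, -1.168], [-0.02, -0.881, -0.472, 0.788], [0.0, 0.0, 0.0, 1.0]]
top 516.813481572142 279.69842186749725 205.63839311743973 [[-0.4, -0.855, 0.33, -0.018], [-0.917, 0.375, -0.139, 0.258], [-0.005, -0.358, -0.934, 1.753], [0.0, 0.0, 0.0, 1.0]]
{'time': 0.1, 'q': array([ 1.01149924e+00,  5.28391279e-01,  1.43376731e+00, -3.15204765e-06,
        1.18140897e+00, -1.78522979e-01]), 'joint_velocities': array([-0.00095588, -0.001102  , -0.00420035,  0.00084572,  0.00101604,
        0.00025845]), 'joint_torque': array([ 3.01586169e-04, -4.40986347e+01, -1.77150518e+01,  6.34845207e-02,
        5.33581933e-02, -2.93758865e-05]), 'position': array([0.23190578, 0.57967303, 0.22166057]), 'tool_rot': array([ 1.89238286e-01,  9.81930698e-01, -9.21545218e-04, -3.54715782e-04]), 'ft_force': array([-0.46096533, -0.03329621, -0.71002977]), 'moment': array([-0.01925553,  0.02272215, -0.0288276 ]), 'grip_force': 0.0, 'grip_width': 0.08694696176010311}
```

View pics/top.png

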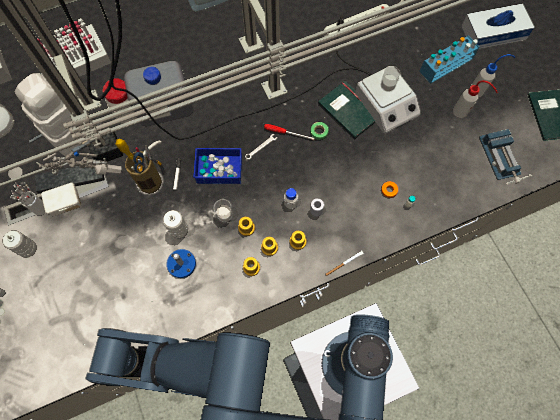

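View pics/scene.png

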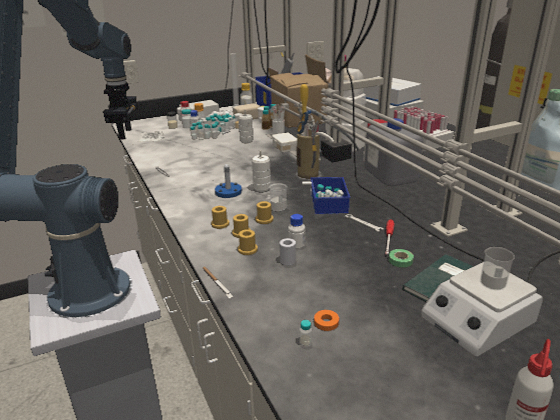

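The top picture shows the stud foot at (181,263) and the drum at (174,226). The spacer is at (317,205) beside the bottle at (291,198). The orange washer is at (390,189) with the vial at (411,202), and the beaker is at (222,211). There are four bushing-like candidates, at (246,226), (269,244), (298,239) and (251,266).

```bash
python3 - <<'E'
from h import *
t=grab('top');s=grab('scene')
P={'b1':((246,223),.058),'b2':((269,242),.058),'b3':((298,236),.058),'b4':((251,263),.058),'spacer':((317,203),.064),'washer':((390,189),.016),'stud':((181,264),.018),'beaker':((222,211),.04),'bottle':((291,198),.05),'drum':((174,226),.08),'vial':((411,202),.03)}
for k,(p,z) in P.items():
    w=plane(t,*p,z); print(k,w.round(3),np.hypot(w[0],w[1]).round(3),np.round(proj(s,w)))
a=cv2.resize(t['pixels'][175:290,145:335],None,fx=4,fy=4,interpolation=cv2.INTER_CUBIC)
cv2.imwrite('pics/crop1.png',a)
b=cv2.resize(s['pixels'][150:350,190:350],None,fx=3,fy=3,interpolation=cv2.INTER_CUBIC)
cv2.imwrite('pics/crop2.png',b)
E
```

```text
b1 [0.568 0.139 0.058] 0.585 [264. 205.]
b2 [0.473 0.093 0.058] 0.482 [242. 218.]
b3 [ 0.453 -0.007  0.058] 0.453 [248. 234.]
b4 [0.43  0.178 0.058] 0.465 [220. 209.]
spacer [ 0.535 -0.117  0.064] 0.548 [289. 243.]
washer [ 0.494 -0.394  0.016] 0.631 [326. 318.]
stud [0.534 0.398 0.018] 0.666 [227. 188.]
beaker [0.65  0.199 0.04 ] 0.68 [279. 198.]
bottle [ 0.594 -0.043  0.05 ] 0.596 [296. 230.]
drum [0.65 0.37 0.08] 0.748 [258. 170.]
vial [ 0.415 -0.433  0.03 ] 0.6 [305. 335.]
```

View pics/crop1.png

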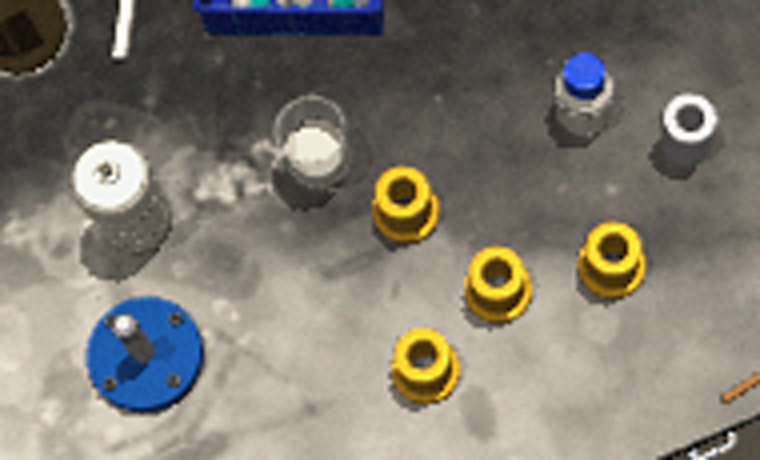

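View pics/crop2.png

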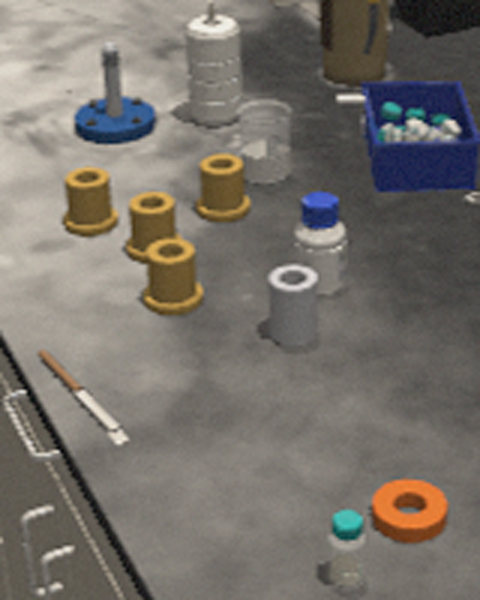

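The farthest candidate is b1, top pixel (246,223), 0.585 m from the base. The others are at 0.482, 0.453 and 0.465 m. It also stands next to the beaker as described, and the crop confirms both points. Next I'll triangulate and plan the first moves.

```bash
cat >> h.py <<'E'
from scipy.spatial.transform import Rotation as Ro
def go(p,yaw,o=None):
    """delta to TCP p, tool y at world angle yaw deg, pointing down"""
    o=o or status.get_obs(); R=Ro.from_quat(o['tool_rot'])
    y=np.array([np.cos(np.radians(yaw)),np.sin(np.radians(yaw)),0]); z=np.array([0,0,-1.]); x=np.cross(y,z)
    D=R.inv()*Ro.from_matrix(np.c_[x,y,z])
    rv=np.degrees(D.as_rotvec()); d=R.inv().apply(np.array(p)-o['position'])
    print('rot',rv.round(1),'pos',d.round(4),'rows',np.ceil(max(np.linalg.norm(rv)/7.16,np.linalg.norm(d)/.0417)))
def wproj(c,o,p):
    M=np.array(c['mount']); R=Ro.from_quat(o['tool_rot']).as_matrix()
    q=R.T@(np.array(p)-o['position']); q=M[:3,:3].T@(q-M[:3,3])
    th=np.arctan2(np.hypot(q[0],q[1]),q[2]); a=np.arctan2(q[1],q[0])
    return np.array([c['cx']+c['fx']*th*np.cos(a), c['cy']+c['fy']*th*np.sin(a)])
def wplane(c,o,u,v,z):
    M=np.array(c['mount']); R=Ro.from_quat(o['tool_rot']).as_matrix()
    x=(u-c['cx'])/c['fx'];y=(v-c['cy'])/c['fy'];th=np.hypot(x,y)
    d=np.array([np.sin(th)*x/th,np.sin(th)*y/th,np.cos(th)])
    d=R@M[:3,:3]@d; org=o['position']+R@M[:3,3]
    return org+d*(z-org[2])/d[2]
E
python3 - <<'E'
from h import *
t=grab('top');s=grab('scene');w=viewer.camera('wrist');print('mount',np.round(w['mount'],3).tolist(),w['fx'],w['cx'],w['cy'])
T=lambda u,v:(145+u/4,175+v/4); S=lambda u,v:(190+u/3,150+v/3)
for k,a,b,z in [('b1 top',T(403,190),S(222,164),.058),('spacer',T(690,119),S(294,277),.064),('tip',T(124,323),S(110,48),.11),('flange',T(145,352),S(115,117),.018),('washer',(390,188.5),S(410,503),.016),('drumtop',T(110,178),S(215,26),.14),('bottle',T(585,68),S(320,203),.096),('vial',(411,199),S(347,518),.06)]:
    print(k,plane(t,*a,z).round(4),plane(s,*b,z).round(4))
go([.46,.36,.3],68.2)
E
```

```text
mount [[-0.001, -0.958, -0.287, 0.079], [1.0, -0.001, 0.0, -0.001], [-0.0, -0.287, 0.958, -0.163], [0.0, 0.0, 0.0, 1.0]] 325.19226210127806 278.78828260152187 212.802770064979
b1 top [0.5705 0.1391 0.058 ] [0.571  0.1418 0.058 ]
spacer [ 0.5284 -0.1154  0.064 ] [ 0.5322 -0.1133  0.064 ]
tip [0.5375 0.3965 0.11  ] [0.5358 0.3903 0.11  ]
flange [0.5369 0.3963 0.018 ] [0.5357 0.391  0.018 ]
washer [ 0.4954 -0.3945  0.016 ] [ 0.4963 -0.3917  0.016 ]
drumtop [0.6492 0.3632 0.14  ] [0.6466 0.3259 0.14  ]
bottle [ 0.5976 -0.0451  0.096 ] [ 0.5936 -0.0478  0.096 ]
vial [ 0.4172 -0.4268  0.06  ] [ 0.419  -0.4294  0.06  ]
rot [-0. -0. -0.] pos [-0.2933 -0.1197 -0.0776] rows 8.0
```

```bash
python3 -c "
from h import *
go([.5365,.3945,.23],75)"
```

```text
rot [-0.  -0.  -6.8] pos [-0.3515 -0.0592 -0.0077] rows 9.0
```

Emit:
arm_command:
  delta_rot:
    - [0, 0, -6.8]
    - [0, 0, -6.8]
    - [0, 0, -6.8]
    - [0, 0, -6.8]
    - [0, 0, -6.8]
    - [0, 0, -6.8]
    - [0, 0, -6.8]
    - [0, 0, -6.8]
    - [0, 0, -6.8]
    - [0, 0, -6.8]
    - [0, 0, -6.8]
    - [0, 0, -6.8]
  delta_pos:
    - [-0.3515, -0.059, -0.008]
    - [-0.3515, -0.059, -0.008]
    - [-0.3515, -0.059, -0.008]
    - [-0.3515, -0.059, -0.008]
    - [-0.3515, -0.059, -0.008]
    - [-0.3515, -0.059, -0.008]
    - [-0.3515, -0.059, -0.008]
    - [-0.3515, -0.059, -0.008]
    - [-0.3515, -0.059, -0.008]
    - [-0.3515, -0.059, -0.008]
    - [-0.3515, -0.059, -0.008]
    - [-0.3515, -0.059, -0.008]
  gripper: [-1, -1, -1, -1, -1, -1, -1, -1, -1, -1, -1, -1]

```text
time: 1.35
position: [0.5357, 0.3949, 0.2302]
tool_rot: [0.131, 0.991, -0.0, -0.001]
ft_force: [-0.6, -0.9, -0.0]
grip_width: 0.0868
grip_force: 0.0
```

```bash
python3 - <<'E'
from h import *
o=status.get_obs(); w=grab('wrist','w1.png'); print(o['position'],o['joint_velocities'].round(3),wproj(w,o,[.5365,.3945,.11]),wproj(w,o,[.5365,.3945,.018]),wproj(w,o,[.65,.36,0]),wproj(w,o,[.65,.36,.155]))
im=w['pixels'].astype(int)
# blue flange fit
m=((im[...,0]>120)&(im[...,0]>im[...,2]*2)&(im[...,0]>im[...,1]*1.4)).astype('uint8')
cs,_=cv2.findContours(m,0,2); 
for c in cs:
    if cv2.contourArea(c)>500:print(cv2.fitEllipse(cv2.convexHull(c)))
import pickle;pickle.dump((o,w),open('w1.pkl','wb'))
go([.53,-.1145,.18],-39)
E
```

```text
[0.53569165 0.39494294 0.23017666] [ 0.025 -0.009  0.01  -0.002 -0.002 -0.001] [279.29744781 207.85799093] [279.17788149 186.72988784] [276.32001118 270.57044002] [275.20472891 344.4367423 ]
((284.0265197753906, 191.64707946777344), (69.75426483154297, 84.93290710449219), 85.93304443359375)
rot [-1.00e-01 -0.00e+00  1.14e+02] pos [-0.1267 -0.494   0.0504] rows 16.0
```

View pics/w1.png

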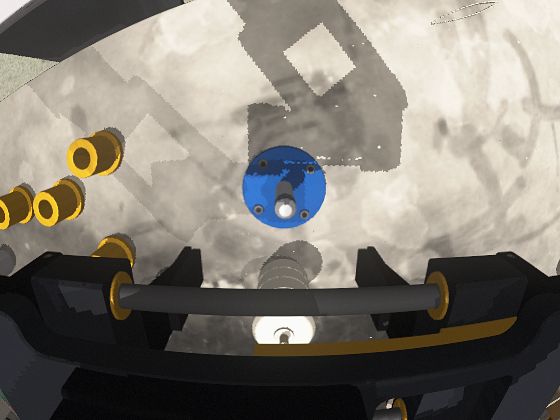

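The stud tip is at (287,208) and the flange centre near (284.5,187). The drum top is at (283,332), directly behind the stud, so this yaw is fine. Next is the spacer.

```bash
python3 - <<'E'
from h import *
import pickle; o,w=pickle.load(open('w1.pkl','rb'))
print(wplane(w,o,287,208,.11),wplane(w,o,284.5,187,.018),wplane(w,o,283,332,.14))
go([.53,-.1145,.2],-39)
E
```

```text
[0.53844085 0.40119377 0.11      ] [0.53844298 0.40047134 0.018     ] [0.64863159 0.36799767 0.14      ]
rot [-1.00e-01 -0.00e+00  1.14e+02] pos [-0.1266 -0.494   0.0304] rows 16.0
```

Emit:
arm_command:
  delta_rot:
    - [0, 0, 114]
    - [0, 0, 114]
    - [0, 0, 114]
    - [0, 0, 114]
    - [0, 0, 114]
    - [0, 0, 114]
    - [0, 0, 114]
    - [0, 0, 114]
    - [0, 0, 114]
    - [0, 0, 114]
    - [0, 0, 114]
    - [0, 0, 114]
  delta_pos:
    - [-0.127, -0.494, 0.03]
    - [-0.127, -0.494, 0.03]
    - [-0.127, -0.494, 0.03]
    - [-0.127, -0.494, 0.03]
    - [-0.127, -0.494, 0.03]
    - [-0.127, -0.494, 0.03]
    - [-0.127, -0.494, 0.03]
    - [-0.127, -0.494, 0.03]
    - [-0.127, -0.494, 0.03]
    - [-0.127, -0.494, 0.03]
    - [-0.127, -0.494, 0.03]
    - [-0.127, -0.494, 0.03]
  gripper: [-1, -1, -1, -1, -1, -1, -1, -1, -1, -1, -1, -1]

```text
time: 2.4
position: [0.5308, -0.1042, 0.2015]
tool_rot: [0.772, 0.635, 0.0, -0.0]
ft_force: [1.1, 0.5, 0.1]
grip_width: 0.0871
grip_force: 0.0
```

```bash
python3 -c "
from h import *
go([.53,-.1145,.2],-39)"
```

```text
rot [ 0.  -0.  27.8] pos [-0.0103  0.0012  0.0015] rows 4.0
```

Emit:
arm_command:
  delta_rot:
    - [0, 0, 27.8]
    - [0, 0, 27.8]
    - [0, 0, 27.8]
    - [0, 0, 27.8]
    - [0, 0, 27.8]
    - [0, 0, 27.8]
  delta_pos:
    - [-0.01, 0.001, 0.001]
    - [-0.01, 0.001, 0.001]
    - [-0.01, 0.001, 0.001]
    - [-0.01, 0.001, 0.001]
    - [-0.01, 0.001, 0.001]
    - [-0.01, 0.001, 0.001]
  gripper: [-1, -1, -1, -1, -1, -1]

```text
time: 2.9
position: [0.5303, -0.1129, 0.2004]
tool_rot: [0.901, 0.435, 0.0, -0.0]
ft_force: [0.8, 0.8, -1.4]
grip_width: 0.0871
grip_force: 0.0
```

```bash
python3 - <<'E'
from h import *
o=status.get_obs(); w=grab('wrist','w2.png'); print(o['position'],o['joint_velocities'].round(3),wproj(w,o,[.53,-.1145,.064]))
import pickle;pickle.dump((o,w),open('w2.pkl','wb'))
p=wproj(w,o,[.53,-.1145,.064]).astype(int); cv2.imwrite('pics/w2c.png',cv2.resize(w['pixels'][p[1]-70:p[1]+70,p[0]-100:p[0]+100],None,fx=4,fy=4)); print(p)
E
```

```text
[ 0.5303136  -0.11285436  0.20040678] [-0.004  0.002 -0.002 -0.001 -0.001 -0.009] [279.56671065 203.01528526]
[279 203]
```

View pics/w2c.png

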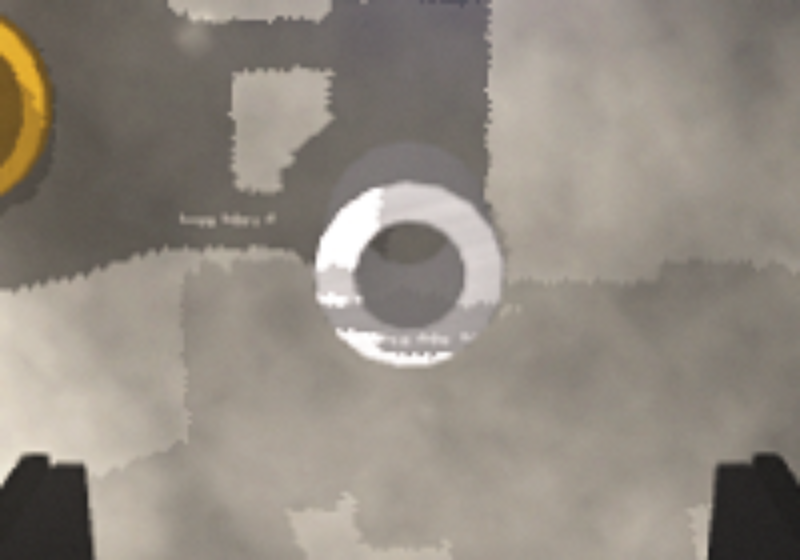

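The spacer rim is at (281.2,201.5) in the wrist image, close to the prediction.

```bash
python3 - <<'E'
from h import *
import pickle; o,w=pickle.load(open('w2.pkl','rb'))
p=wplane(w,o,281.25,201.5,.064);print(p)
go([p[0],p[1],.035],-39)
E
```

```text
[ 0.53218062 -0.11432961  0.064     ]
rot [-0.  -0.   0.5] pos [0.     0.0023 0.1654] rows 4.0
```

Emit:
arm_command:
  delta_rot:
    - [0, 0, 0.5]
    - [0, 0, 0.5]
    - [0, 0, 0.5]
    - [0, 0, 0.5]
    - [0, 0, 0.5]
    - [0, 0, 0.5]
    - [0, 0, 0.5]
    - [0, 0, 0.5]
    - [0, 0, 0.5]
    - [0, 0, 0.5]
    - [0, 0, 0.5]
    - [0, 0, 0.5]
  delta_pos:
    - [0, 0.002, 0.04]
    - [0, 0.002, 0.08]
    - [0, 0.002, 0.115]
    - [0, 0.002, 0.14]
    - [0, 0.002, 0.155]
    - [0, 0.002, 0.165]
    - [0, 0.002, 0.165]
    - [0, 0.002, 0.165]
    - [0, 0.002, 0.165]
    - [0, 0.002, 0.165]
    - [0, 0.002, 0.165]
    - [0, 0.002, 0.165]
  gripper: [-1, -1, -1, -1, -1, -1, -0.5, 0, 0.3, 0.6, 1, 1]
  grip_force: 25

```text
time: 3.95
position: [0.5327, -0.1158, 0.0362]
tool_rot: [0.904, 0.429, 0.001, 0.001]
ft_force: [0.2, -0.4, 1.0]
grip_width: 0.0552
grip_force: 0.0
```

Emit:
arm_command:
  delta_rot:
    - [0, 0, 0]
    - [0, 0, 0]
    - [0, 0, 0]
    - [0, 0, 0]
    - [0, 0, 0]
    - [0, 0, 0]
    - [0, 0, 0]
    - [0, 0, 0]
    - [0, 0, 0]
    - [0, 0, 0]
  delta_pos:
    - [0, 0, 0]
    - [0, 0, 0]
    - [0, 0, 0]
    - [0, 0, -0.02]
    - [0, 0, -0.05]
    - [0, 0, -0.09]
    - [0, 0, -0.13]
    - [0, 0, -0.15]
    - [0, 0, -0.15]
    - [0, 0, -0.15]
  gripper: [1, 1, 1, 1, 1, 1, 1, 1, 1, 1]

```text
time: 4.78
position: [0.5325, -0.1158, 0.186]
tool_rot: [0.904, 0.428, 0.001, 0.001]
ft_force: [-0.5, 0.8, -3.2]
grip_width: 0.0456
grip_force: 25.0
```

```bash
python3 -c "
from h import *
go([.5384,.401,.185],75)"
```

```text
rot [ 1.000e-01  1.000e-01 -1.143e+02] pos [ 4.039e-01 -3.224e-01  4.000e-04] rows 16.0
```

Emit:
arm_command:
  delta_rot:
    - [0, 0, -114.3]
    - [0, 0, -114.3]
    - [0, 0, -114.3]
    - [0, 0, -114.3]
    - [0, 0, -114.3]
    - [0, 0, -114.3]
    - [0, 0, -114.3]
    - [0, 0, -114.3]
    - [0, 0, -114.3]
    - [0, 0, -114.3]
    - [0, 0, -114.3]
    - [0, 0, -114.3]
  delta_pos:
    - [0.404, -0.322, 0]
    - [0.404, -0.322, 0]
    - [0.404, -0.322, 0]
    - [0.404, -0.322, 0]
    - [0.404, -0.322, 0]
    - [0.404, -0.322, 0]
    - [0.404, -0.322, 0]
    - [0.404, -0.322, 0]
    - [0.404, -0.322, 0]
    - [0.404, -0.322, 0]
    - [0.404, -0.322, 0]
    - [0.404, -0.322, 0]
  gripper: [1, 1, 1, 1, 1, 1, 1, 1, 1, 1, 1, 1]

```text
time: 5.78
position: [0.5361, 0.3856, 0.1816]
tool_rot: [0.366, 0.931, -0.002, -0.002]
ft_force: [1.0, -0.8, -1.6]
grip_width: 0.0456
grip_force: 25.0
```

```bash
python3 -c "
from h import *
go([.5384,.401,.185],75)"
```

```text
rot [ -0.3  -0.2 -28. ] pos [ 0.0089  0.0128 -0.0035] rows 4.0
```

Emit:
arm_command:
  delta_rot:
    - [-0.3, -0.2, -28]
    - [-0.3, -0.2, -28]
    - [-0.3, -0.2, -28]
    - [-0.3, -0.2, -28]
    - [-0.3, -0.2, -28]
    - [-0.3, -0.2, -28]
    - [-0.3, -0.2, -28]
  delta_pos:
    - [0.009, 0.013, -0.0035]
    - [0.009, 0.013, -0.0035]
    - [0.009, 0.013, -0.0035]
    - [0.009, 0.013, -0.0035]
    - [0.009, 0.013, -0.0035]
    - [0.009, 0.013, -0.0035]
    - [0.009, 0.013, -0.0035]
  gripper: [1, 1, 1, 1, 1, 1, 1]

```text
time: 6.37
position: [0.5399, 0.3994, 0.1868]
tool_rot: [0.135, 0.991, 0.001, 0.001]
ft_force: [-0.5, -0.8, -2.1]
grip_width: 0.0459
grip_force: 25.0
```

```bash
python3 - <<'E'
from h import *
o=status.get_obs(); w=grab('wrist','w3.png'); print(o['position'],o['joint_velocities'].round(3),wproj(w,o,[.5384,.401,.018]))
import pickle;pickle.dump((o,w),open('w3.pkl','wb'))
s=grab('scene');t=grab('top')
a=cv2.resize(w['pixels'][130:270,180:380],None,fx=3,fy=3)
b=cv2.resize(s['pixels'][120:210,170:290],None,fx=2.5,fy=2.5,interpolation=2);
cv2.imwrite('pics/w3c.png',np.hstack([a[:420],np.pad(b,((0,195),(0,0),(0,0)))[:420,:200]]) if 0 else a)
go([.5384,.401,.150],75)
E
```

```text
[0.5398603  0.39944018 0.18677814] [-0.    -0.012 -0.012  0.     0.003 -0.011] [280.10339824 192.18357624]
rot [ 0.2  0.2 -0.4] pos [0.0025 0.0005 0.0381] rows 1.0
```

View pics/w3c.png

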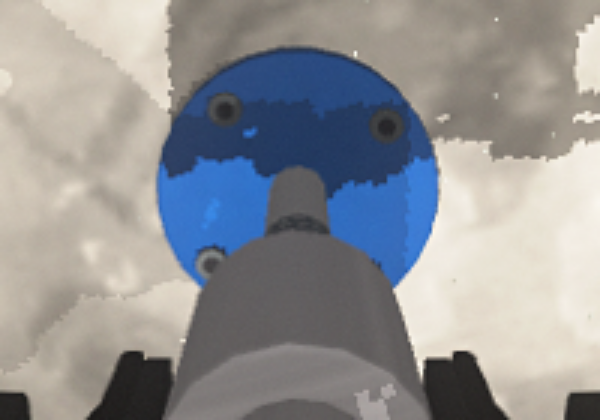

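The stud and flange sit within about 1 mm of the tool's centre line (stud at crop x≈300, centre line ≈298). Lowering now.

Emit:
arm_command:
  delta_rot:
    - [0.2, 0.2, -0.4]
    - [0.2, 0.2, -0.4]
    - [0.2, 0.2, -0.4]
    - [0.2, 0.2, -0.4]
    - [0.2, 0.2, -0.4]
    - [0.2, 0.2, -0.4]
    - [0.2, 0.2, -0.4]
    - [0.2, 0.2, -0.4]
  delta_pos:
    - [0.0016, 0.0005, 0.01]
    - [0.0016, 0.0005, 0.02]
    - [0.0016, 0.0005, 0.03]
    - [0.0016, 0.0005, 0.038]
    - [0.0016, 0.0005, 0.043]
    - [0.0016, 0.0005, 0.048]
    - [0.0016, 0.0005, 0.053]
    - [0.0016, 0.0005, 0.056]
  gripper: [1, 1, 1, 1, 1, 1, 1, 1]

```text
time: 7.18
position: [0.5394, 0.401, 0.132]
tool_rot: [0.13, 0.992, 0.0, 0.0]
ft_force: [-0.3, 0.5, -1.7]
grip_width: 0.0458
grip_force: 25.0
```

Emit:
arm_command:
  delta_rot:
    - [0, 0, 0]
    - [0, 0, 0]
    - [0, 0, 0]
    - [0, 0, 0]
    - [0, 0, 0]
    - [0, 0, 0]
    - [0, 0, 0]
    - [0, 0, 0]
    - [0, 0, 0]
  delta_pos:
    - [0, 0, 0.01]
    - [0, 0, 0.022]
    - [0, 0, 0.034]
    - [0, 0, 0.046]
    - [0, 0, 0.056]
    - [0, 0, 0.064]
    - [0, 0, 0.07]
    - [0, 0, 0.074]
    - [0, 0, 0.076]
  gripper: [1, 1, 1, 1, 1, 1, 1, 1, 1]

```text
time: 7.93
position: [0.5393, 0.401, 0.0559]
tool_rot: [0.13, 0.992, 0.0, 0.0]
ft_force: [0.6, 0.1, -1.9]
grip_width: 0.0458
grip_force: 25.0
```

Emit:
arm_command:
  delta_rot:
    - [0, 0, 0]
    - [0, 0, 0]
    - [0, 0, 0]
    - [0, 0, 0]
  delta_pos:
    - [0, 0, 0.001]
    - [0, 0, 0.0015]
    - [0, 0, 0.002]
    - [0, 0, 0.002]
  gripper: [1, 1, 1, 1]

```text
time: 8.27
position: [0.5398, 0.4013, 0.0552]
tool_rot: [0.13, 0.992, 0.001, 0.001]
ft_force: [0.5, 0.2, -1.5]
grip_width: 0.0457
grip_force: 25.0
```

Emit:
arm_command:
  delta_rot:
    - [0, 0, 0]
    - [0, 0, 0]
    - [0, 0, 0]
    - [0, 0, 0]
  delta_pos:
    - [0, 0, 0.0005]
    - [0, 0, 0.001]
    - [0, 0, 0.0015]
    - [0, 0, 0.0015]
  gripper: [1, 1, 1, 1]

```text
time: 8.6
position: [0.5398, 0.4012, 0.0539]
tool_rot: [0.13, 0.992, 0.0, 0.001]
ft_force: [-0.2, 0.0, 1.4]
grip_width: 0.0463
grip_force: 25.0
```

Emit:
arm_command:
  delta_rot:
    - [0, 0, 0]
    - [0, 0, 0]
    - [0, 0, 0]
    - [0, 0, 0]
    - [0, 0, 0]
    - [0, 0, 0]
    - [0, 0, 0]
    - [0, 0, 0]
    - [0, 0, 0]
    - [0, 0, 0]
    - [0, 0, 0]
    - [0, 0, 0]
  delta_pos:
    - [0, 0, 0]
    - [0, 0, 0]
    - [0, 0, 0]
    - [0, 0, 0]
    - [0, 0, 0]
    - [0, 0, 0]
    - [0, 0, -0.015]
    - [0, 0, -0.045]
    - [0, 0, -0.085]
    - [0, 0, -0.125]
    - [0, 0, -0.15]
    - [0, 0, -0.15]
  gripper: [0.2, 0, -0.3, -0.6, -1, -1, -1, -1, -1, -1, -1, -1]

```text
time: 9.6
position: [0.5432, 0.4032, 0.2107]
tool_rot: [0.13, 0.992, 0.004, 0.006]
ft_force: [1.3, 0.7, 1.5]
grip_width: 0.0865
grip_force: 0.0
```

```bash
python3 - <<'E'
from h import *
o=status.get_obs(); w=grab('wrist','w4.png'); s=grab('scene')
b=cv2.resize(s['pixels'][130:220,170:310],None,fx=3,fy=3,interpolation=2);a=cv2.resize(w['pixels'][120:330,180:380],None,fx=1.6,fy=1.6)
c=np.zeros((336,740,3),'uint8');c[:270,:420]=b;c[:336,420:]=a;cv2.imwrite('pics/c4.png',c)
p=o['position'];print(p,o['ft_force'])
go([.496,-.393,.2],-66)
E
```

```text
[0.54317935 0.40321618 0.21066844] [1.30824284 0.70811151 1.48077959]
rot [ 3.000e-01 -1.000e-01  1.411e+02] pos [-0.1621 -0.7789  0.003 ] rows 20.0
```

View pics/c4.png

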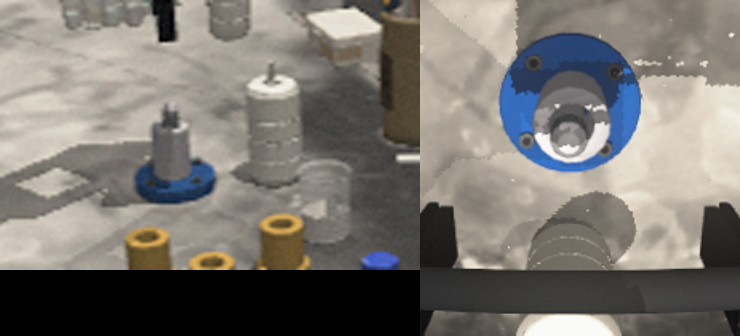

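The spacer stands level on the flange with the stud showing out of it. Next, the washer.

Emit:
arm_command:
  delta_rot:
    - [0, 0, 141]
    - [0, 0, 141]
    - [0, 0, 141]
    - [0, 0, 141]
    - [0, 0, 141]
    - [0, 0, 141]
    - [0, 0, 141]
    - [0, 0, 141]
    - [0, 0, 141]
    - [0, 0, 141]
    - [0, 0, 141]
    - [0, 0, 141]
  delta_pos:
    - [-0.162, -0.779, 0]
    - [-0.162, -0.779, 0]
    - [-0.162, -0.779, 0]
    - [-0.162, -0.779, 0]
    - [-0.162, -0.779, 0]
    - [-0.162, -0.779, 0]
    - [-0.162, -0.779, 0]
    - [-0.162, -0.779, 0]
    - [-0.162, -0.779, 0]
    - [-0.162, -0.779, 0]
    - [-0.162, -0.779, 0]
    - [-0.162, -0.779, 0]
  gripper: [-1, -1, -1, -1, -1, -1, -1, -1, -1, -1, -1, -1]

```text
time: 10.7
position: [0.5098, -0.0995, 0.2009]
tool_rot: [0.773, 0.635, -0.0, -0.002]
ft_force: [0.4, 0.1, -0.3]
grip_width: 0.0868
grip_force: 0.0
```

```bash
python3 -c "
from h import *
go([.496,-.393,.2],-66)"
```

```text
rot [-0.2  0.  54.8] pos [-0.2906  0.0436  0.0003] rows 8.0
```

Emit:
arm_command:
  delta_rot:
    - [-0.2, 0, 54.8]
    - [-0.2, 0, 54.8]
    - [-0.2, 0, 54.8]
    - [-0.2, 0, 54.8]
    - [-0.2, 0, 54.8]
    - [-0.2, 0, 54.8]
    - [-0.2, 0, 54.8]
    - [-0.2, 0, 54.8]
    - [-0.2, 0, 54.8]
    - [-0.2, 0, 54.8]
    - [-0.2, 0, 54.8]
  delta_pos:
    - [-0.2906, 0.0436, 0]
    - [-0.2906, 0.0436, 0]
    - [-0.2906, 0.0436, 0]
    - [-0.2906, 0.0436, 0]
    - [-0.2906, 0.0436, 0]
    - [-0.2906, 0.0436, 0]
    - [-0.2906, 0.0436, 0]
    - [-0.2906, 0.0436, 0]
    - [-0.2906, 0.0436, 0]
    - [-0.2906, 0.0436, 0]
    - [-0.2906, 0.0436, 0]
  gripper: [-1, -1, -1, -1, -1, -1, -1, -1, -1, -1, -1]

```text
time: 11.62
position: [0.4991, -0.3896, 0.2012]
tool_rot: [0.977, 0.212, 0.001, -0.001]
ft_force: [0.3, -0.2, -0.9]
grip_width: 0.0871
grip_force: 0.0
```

```bash
cat >> h.py <<'E'
def blob(w,lo,hi,near,ra=300):
    hsv=cv2.cvtColor(w['pixels'],cv2.COLOR_BGR2HSV); m=cv2.inRange(hsv,lo,hi)
    m=cv2.morphologyEx(m,cv2.MORPH_CLOSE,np.ones((5,5)))
    for c in cv2.findContours(m,0,2)[0]:
        if cv2.contourArea(c)>ra:
            e=cv2.fitEllipse(cv2.convexHull(c)); print('ell',np.round(e[0],1),np.round(e[1],1),cv2.boundingRect(c),'d',np.hypot(*(np.array(e[0])-near)).round(1))
E
python3 - <<'E'
from h import *
o=status.get_obs(); w=grab('wrist','w5.png'); p=wproj(w,o,[.496,-.393,.016]); print(o['position'],o['joint_velocities'].round(3),p)
import pickle;pickle.dump((o,w),open('w5.pkl','wb'))
blob(w,(5,150,80),(16,255,255),p)
blob(w,(80,120,60),(95,255,255),p,60)
E
```

```text
[ 0.49906602 -0.38960745  0.20119519] [ 0.015 -0.016 -0.003 -0.002 -0.004  0.007] [280.39908285 194.37991666]
ell [280.2 192.2] [53.5 53.9] (254, 166, 53, 54) d 2.2
ell [283.1 280.1] [21.1 21.7] (273, 270, 21, 19) d 85.7
```

```bash
cat >> h.py <<'E'
from scipy.optimize import least_squares
def fitcyl(w,o,bb,rings,x0):
    """fit axis xy so that hull of rings [(r,z)] matches bounding box"""
    t=np.linspace(0,2*np.pi,120)
    def f(x):
        q=np.array([wproj(w,o,[x[0]+r*np.cos(a),x[1]+r*np.sin(a),z]) for r,z in rings for a in t])
        a,b=q.min(0),q.max(0); return [a[0]-bb[0],a[1]-bb[1],b[0]-bb[0]-bb[2],b[1]-bb[1]-bb[3]]
    s=least_squares(f,x0,diff_step=1e-4); return s.x,np.round(s.fun,1)
E
python3 - <<'E'
from h import *
import pickle; o,w=pickle.load(open('w5.pkl','rb'))
x,r=fitcyl(w,o,(253.5,165.5,53,54),[(.03,.016),(.03,0)],[.496,-.393]);print(x,r)
print(wplane(w,o,283,280,.06))
o=status.get_obs();go([x[0],x[1],.004],-66,o)
E
```

```text
[ 0.49612997 -0.39246144] [-0.7 -0.5  0.7  0.6]
[ 0.42243025 -0.42944628  0.06      ]
rot [-0.  -0.1  0.5] pos [-0.0046  0.0013  0.1977] rows 5.0
```

Emit:
arm_command:
  delta_rot:
    - [0, 0, 0.5]
    - [0, 0, 0.5]
    - [0, 0, 0.5]
    - [0, 0, 0.5]
    - [0, 0, 0.5]
    - [0, 0, 0.5]
    - [0, 0, 0.5]
    - [0, 0, 0.5]
    - [0, 0, 0.5]
    - [0, 0, 0.5]
  delta_pos:
    - [-0.0046, 0.0013, 0.04]
    - [-0.0046, 0.0013, 0.08]
    - [-0.0046, 0.0013, 0.115]
    - [-0.0046, 0.0013, 0.145]
    - [-0.0046, 0.0013, 0.17]
    - [-0.0046, 0.0013, 0.185]
    - [-0.0046, 0.0013, 0.192]
    - [-0.0046, 0.0013, 0.195]
    - [-0.0046, 0.0013, 0.196]
    - [-0.0046, 0.0013, 0.196]
  gripper: [-1, -1, -1, -1, -1, -1, -1, -1, -1, -1]

```text
time: 12.5
position: [0.4977, -0.3953, 0.0079]
tool_rot: [0.978, 0.207, 0.002, 0.002]
ft_force: [0.3, 0.6, 0.1]
grip_width: 0.0871
grip_force: 0.0
```

Emit:
arm_command:
  delta_rot:
    - [0, 0, 0]
    - [0, 0, 0]
    - [0, 0, 0]
    - [0, 0, 0]
    - [0, 0, 0]
    - [0, 0, 0]
    - [0, 0, 0]
    - [0, 0, 0]
    - [0, 0, 0]
    - [0, 0, 0]
  delta_pos:
    - [0, -0.003, 0.002]
    - [0, -0.003, 0.004]
    - [0, -0.003, 0.004]
    - [0, -0.003, 0.004]
    - [0, -0.003, 0.004]
    - [0, -0.003, 0.004]
    - [0, -0.003, 0.004]
    - [0, -0.003, 0.004]
    - [0, -0.003, 0.004]
    - [0, -0.003, 0.004]
  gripper: [-1, -1, -0.6, -0.2, 0.2, 0.6, 1, 1, 1, 1]

```text
time: 13.33
position: [0.4958, -0.3926, 0.0029]
tool_rot: [0.978, 0.206, 0.002, 0.001]
ft_force: [-0.2, -0.9, 1.4]
grip_width: 0.0599
grip_force: 25.0
```

Emit:
arm_command:
  delta_rot:
    - [0, 0, 0]
    - [0, 0, 0]
    - [0, 0, 0]
    - [0, 0, 0]
    - [0, 0, 0]
    - [0, 0, 0]
    - [0, 0, 0]
    - [0, 0, 0]
    - [0, 0, 0]
    - [0, 0, 0]
  delta_pos:
    - [0, 0, 0]
    - [0, 0, -0.01]
    - [0, 0, -0.03]
    - [0, 0, -0.06]
    - [0, 0, -0.095]
    - [0, 0, -0.13]
    - [0, 0, -0.165]
    - [0, 0, -0.18]
    - [0, 0, -0.18]
    - [0, 0, -0.18]
  gripper: [1, 1, 1, 1, 1, 1, 1, 1, 1, 1]

```text
time: 14.17
position: [0.495, -0.392, 0.1837]
tool_rot: [0.978, 0.207, 0.002, 0.002]
ft_force: [-1.5, 0.6, -1.6]
grip_width: 0.0598
grip_force: 25.0
```

```bash
python3 -c "
from h import *
go([.539,.4013,.185],75)"
```

```text
rot [   0.3    0.2 -141.2] pos [ 0.361  -0.7078 -0.0032] rows 20.0
```

Emit:
arm_command:
  delta_rot:
    - [0, 0, -141]
    - [0, 0, -141]
    - [0, 0, -141]
    - [0, 0, -141]
    - [0, 0, -141]
    - [0, 0, -141]
    - [0, 0, -141]
    - [0, 0, -141]
    - [0, 0, -141]
    - [0, 0, -141]
    - [0, 0, -141]
    - [0, 0, -141]
  delta_pos:
    - [0.361, -0.708, -0.003]
    - [0.361, -0.708, -0.003]
    - [0.361, -0.708, -0.003]
    - [0.361, -0.708, -0.003]
    - [0.361, -0.708, -0.003]
    - [0.361, -0.708, -0.003]
    - [0.361, -0.708, -0.003]
    - [0.361, -0.708, -0.003]
    - [0.361, -0.708, -0.003]
    - [0.361, -0.708, -0.003]
    - [0.361, -0.708, -0.003]
    - [0.361, -0.708, -0.003]
  gripper: [1, 1, 1, 1, 1, 1, 1, 1, 1, 1, 1, 1]

```text
time: 15.17
position: [0.5204, 0.1091, 0.1816]
tool_rot: [0.573, 0.82, -0.001, -0.0]
ft_force: [1.7, -0.8, -1.9]
grip_width: 0.0599
grip_force: 25.0
```

```bash
python3 -c "
from h import *
go([.539,.4013,.185],75)"
```

```text
rot [ -0.1  -0.  -54.9] pos [ 0.268  0.118 -0.004] rows 8.0
```

Emit:
arm_command:
  delta_rot:
    - [0, 0, -54.9]
    - [0, 0, -54.9]
    - [0, 0, -54.9]
    - [0, 0, -54.9]
    - [0, 0, -54.9]
    - [0, 0, -54.9]
    - [0, 0, -54.9]
    - [0, 0, -54.9]
    - [0, 0, -54.9]
    - [0, 0, -54.9]
    - [0, 0, -54.9]
  delta_pos:
    - [0.268, 0.118, -0.004]
    - [0.268, 0.118, -0.004]
    - [0.268, 0.118, -0.004]
    - [0.268, 0.118, -0.004]
    - [0.268, 0.118, -0.004]
    - [0.268, 0.118, -0.004]
    - [0.268, 0.118, -0.004]
    - [0.268, 0.118, -0.004]
    - [0.268, 0.118, -0.004]
    - [0.268, 0.118, -0.004]
    - [0.268, 0.118, -0.004]
  gripper: [1, 1, 1, 1, 1, 1, 1, 1, 1, 1, 1]

```text
time: 16.08
position: [0.5419, 0.3975, 0.1855]
tool_rot: [0.135, 0.991, -0.002, 0.0]
ft_force: [0.3, 0.2, -1.6]
grip_width: 0.0595
grip_force: 25.0
```

```bash
python3 -c "
from h import *
print(status.get_obs()['position'])
go([.539,.4013,.12],75)"
```

```text
[0.54192243 0.39748959 0.18553266]
rot [-0.2  0.1 -0.5] pos [0.0039 0.0032 0.0655] rows 2.0
```

Emit:
arm_command:
  delta_rot:
    - [-0.2, 0.1, -0.5]
    - [-0.2, 0.1, -0.5]
    - [-0.2, 0.1, -0.5]
    - [-0.2, 0.1, -0.5]
    - [-0.2, 0.1, -0.5]
    - [-0.2, 0.1, -0.5]
    - [-0.2, 0.1, -0.5]
  delta_pos:
    - [0.004, 0.003, 0.02]
    - [0.004, 0.003, 0.04]
    - [0.004, 0.003, 0.052]
    - [0.004, 0.003, 0.058]
    - [0.004, 0.003, 0.06]
    - [0.004, 0.003, 0.06]
    - [0.004, 0.003, 0.06]
  gripper: [1, 1, 1, 1, 1, 1, 1]

```text
time: 16.67
position: [0.541, 0.403, 0.1283]
tool_rot: [0.129, 0.992, 0.002, 0.002]
ft_force: [0.1, 0.3, -0.9]
grip_width: 0.0601
grip_force: 25.0
```

```bash
python3 -c "
from h import *
o=status.get_obs();print(o['position'])
w=grab('wrist','w6.png');cv2.imwrite('pics/w6c.png',cv2.resize(w['pixels'][110:300,170:390],None,fx=3,fy=3))
go([.539,.4013,.1],75)"
```

```text
[0.54099477 0.40298219 0.12832109]
rot [0.2 0.2 0.2] pos [ 0.0017 -0.0025  0.0287] rows 1.0
```

View pics/w6c.png

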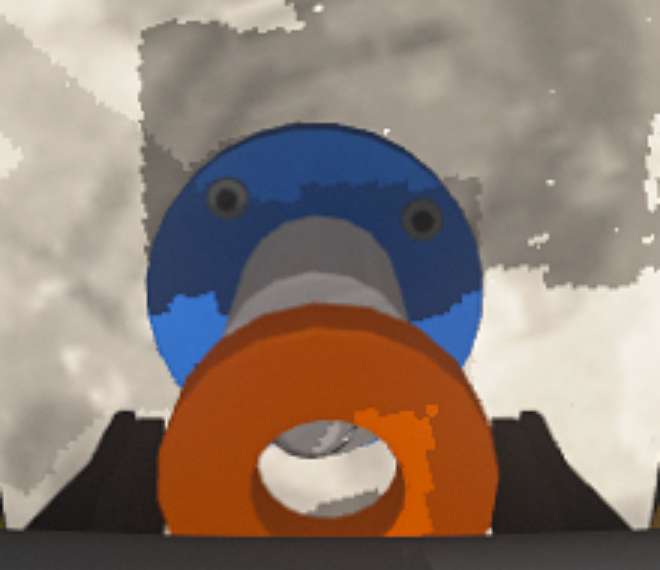

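The washer is held level. Through its bore the stud nose shows about 3 mm left of centre, which matches the computed correction.

Emit:
arm_command:
  delta_rot:
    - [0.2, 0.2, 0.2]
    - [0.2, 0.2, 0.2]
    - [0.2, 0.2, 0.2]
    - [0.2, 0.2, 0.2]
    - [0.2, 0.2, 0.2]
    - [0.2, 0.2, 0.2]
    - [0.2, 0.2, 0.2]
    - [0.2, 0.2, 0.2]
  delta_pos:
    - [0.0017, -0.0027, 0]
    - [0.0017, -0.0027, 0.004]
    - [0.0017, -0.0027, 0.008]
    - [0.0017, -0.0027, 0.013]
    - [0.0017, -0.0027, 0.018]
    - [0.0017, -0.0027, 0.023]
    - [0.0017, -0.0027, 0.026]
    - [0.0017, -0.0027, 0.028]
  gripper: [1, 1, 1, 1, 1, 1, 1, 1]

```text
time: 17.38
position: [0.5385, 0.4008, 0.099]
tool_rot: [0.131, 0.991, -0.0, -0.0]
ft_force: [1.9, -0.7, -0.7]
grip_width: 0.0598
grip_force: 25.0
```

Emit:
arm_command:
  delta_rot:
    - [0, 0, 0]
    - [0, 0, 0]
    - [0, 0, 0]
    - [0, 0, 0]
    - [0, 0, 0]
    - [0, 0, 0]
    - [0, 0, 0]
  delta_pos:
    - [0, 0, 0.003]
    - [0, 0, 0.006]
    - [0, 0, 0.009]
    - [0, 0, 0.011]
    - [0, 0, 0.012]
    - [0, 0, 0.013]
    - [0, 0, 0.013]
  gripper: [1, 1, 1, 1, 1, 1, 1]

```text
time: 17.97
position: [0.5386, 0.4008, 0.0867]
tool_rot: [0.131, 0.991, -0.0, 0.0]
ft_force: [2.9, -2.4, -0.2]
grip_width: 0.0594
grip_force: 25.0
```

Emit:
arm_command:
  delta_rot:
    - [0, 0, 0]
    - [0, 0, 0]
    - [0, 0, 0]
    - [0, 0, 0]
    - [0, 0, 0]
  delta_pos:
    - [0, 0, 0.0005]
    - [0, 0, 0.001]
    - [0, 0, 0.0015]
    - [0, 0, 0.002]
    - [0, 0, 0.002]
  gripper: [1, 1, 1, 1, 1]

```text
time: 18.38
position: [0.5386, 0.4009, 0.085]
tool_rot: [0.131, 0.991, -0.0, 0.0]
ft_force: [3.4, -2.5, 2.3]
grip_width: 0.0594
grip_force: 25.0
```

Emit:
arm_command:
  delta_rot:
    - [0, 0, 0]
    - [0, 0, 0]
    - [0, 0, 0]
    - [0, 0, 0]
    - [0, 0, 0]
    - [0, 0, 0]
    - [0, 0, 0]
    - [0, 0, 0]
    - [0, 0, 0]
    - [0, 0, 0]
    - [0, 0, 0]
  delta_pos:
    - [0, 0, 0]
    - [0, 0, 0]
    - [0, 0, 0]
    - [0, 0, 0]
    - [0, 0, 0]
    - [0, 0, -0.015]
    - [0, 0, -0.045]
    - [0, 0, -0.085]
    - [0, 0, -0.11]
    - [0, 0, -0.12]
    - [0, 0, -0.12]
  gripper: [0.2, 0, -0.4, -1, -1, -1, -1, -1, -1, -1, -1]

```text
time: 19.3
position: [0.5382, 0.4023, 0.2071]
tool_rot: [0.13, 0.991, 0.001, 0.001]
ft_force: [-0.4, -0.5, 0.6]
grip_width: 0.087
grip_force: 0.0
```

```bash
python3 - <<'E'
from h import *
o=status.get_obs(); w=grab('wrist','w7.png'); p=wproj(w,o,[.539,.4013,.098]); print(o['position'],p)
blob(w,(5,150,60),(16,255,255),p)
for z in(.098,):
    for r in(.03,): print([wproj(w,o,[.539+r*np.cos(a),.4013+r*np.sin(a),z]).round(1) for a in np.radians([75,165,255,345])])
go([.5707,.1395,.2],126)
E
```

```text
[0.53823716 0.40228886 0.20710658] [278.26714855 211.07102096]
ell [277.1 207.1] [66.5 67.3] (244, 174, 67, 67) d 4.1
[array([312.6, 211. ]), array([278.2, 177.2]), array([244. , 211.1]), array([278.3, 243. ])]
rot [  0.   -0.1 -51. ] pos [-0.1002 -0.2444  0.0045] rows 8.0
```

The washer outline matches the predicted home position. Next, the bushing.

Emit:
arm_command:
  delta_rot:
    - [0, 0, -51]
    - [0, 0, -51]
    - [0, 0, -51]
    - [0, 0, -51]
    - [0, 0, -51]
    - [0, 0, -51]
    - [0, 0, -51]
    - [0, 0, -51]
    - [0, 0, -51]
    - [0, 0, -51]
    - [0, 0, -51]
  delta_pos:
    - [-0.1, -0.244, 0]
    - [-0.1, -0.244, 0]
    - [-0.1, -0.244, 0]
    - [-0.1, -0.244, 0]
    - [-0.1, -0.244, 0]
    - [-0.1, -0.244, 0]
    - [-0.1, -0.244, 0]
    - [-0.1, -0.244, 0]
    - [-0.1, -0.244, 0]
    - [-0.1, -0.244, 0]
    - [-0.1, -0.244, 0]
  gripper: [-1, -1, -1, -1, -1, -1, -1, -1, -1, -1, -1]

```text
time: 20.27
position: [0.5701, 0.1402, 0.2029]
tool_rot: [-0.309, 0.951, 0.001, -0.002]
ft_force: [-0.1, 0.3, 0.2]
grip_width: 0.0864
grip_force: 0.0
```

```bash
python3 - <<'E'
from h import *
o=status.get_obs(); w=grab('wrist','w8.png'); p=wproj(w,o,[.5707,.1395,.058]); print(o['position'],o['joint_velocities'].round(3),p)
import pickle;pickle.dump((o,w),open('w8.pkl','wb'))
blob(w,(15,120,40),(35,255,255),p)
E
```

```text
[0.57012224 0.14017749 0.20290764] [ 0.011 -0.01  -0.01  -0.003  0.001 -0.006] [277.81568168 200.89288042]
ell [385.8 335.6] [ 30.9 276.5] (253, 316, 264, 41) d 172.6
ell [436.4 295.6] [24.3 49.5] (426, 271, 23, 49) d 184.7
ell [121.2 295.5] [24.5 49.9] (109, 271, 24, 49) d 183.0
ell [279.1 195.5] [52.8 61.2] (253, 166, 53, 61) d 5.5
ell [386.3 113.7] [52.9 63.7] (356, 88, 63, 53) d 139.1
ell [299.3  94.4] [54.  56.5] (272, 67, 56, 55) d 108.7
ell [232.6  25.3] [56.  64.1] (204, 0, 59, 57) d 181.3
```

```bash
python3 - <<'E'
from h import *
import pickle; o,w=pickle.load(open('w8.pkl','rb'))
x,r=fitcyl(w,o,(252.5,165.5,53,61),[(.024,.058),(.03,.01),(.03,0)],[.5707,.1395]);print(x,r)
o=status.get_obs();go([x[0],x[1],.026],126,o)
E
```

```text
[0.57224282 0.14227904] [-0.2 -0.4  0.2  0.4]
rot [ 0.1 -0.2  0. ] pos [-3.200e-03  1.000e-04  1.773e-01] rows 5.0
```

Emit:
arm_command:
  delta_rot:
    - [0.1, -0.2, 0]
    - [0.1, -0.2, 0]
    - [0.1, -0.2, 0]
    - [0.1, -0.2, 0]
    - [0.1, -0.2, 0]
    - [0.1, -0.2, 0]
    - [0.1, -0.2, 0]
    - [0.1, -0.2, 0]
    - [0.1, -0.2, 0]
  delta_pos:
    - [-0.003, 0, 0.04]
    - [-0.003, 0, 0.08]
    - [-0.003, 0, 0.115]
    - [-0.003, 0, 0.14]
    - [-0.003, 0, 0.16]
    - [-0.003, 0, 0.172]
    - [-0.003, 0, 0.177]
    - [-0.003, 0, 0.177]
    - [-0.003, 0, 0.177]
  gripper: [-1, -1, -1, -1, -1, -1, -1, -1, -1]

```text
time: 21.07
position: [0.5743, 0.1416, 0.0283]
tool_rot: [-0.309, 0.951, -0.0, 0.002]
ft_force: [-0.0, -0.1, 0.5]
grip_width: 0.0869
grip_force: 0.0
```

```bash
python3 -c "
from h import *
go([.5722,.1423,.026],126)"
```

```text
rot [-0.1  0.2  0. ] pos [0.0013 0.0018 0.0023] rows 1.0
```

Emit:
arm_command:
  delta_rot:
    - [0, 0, 0]
    - [0, 0, 0]
    - [0, 0, 0]
    - [0, 0, 0]
    - [0, 0, 0]
    - [0, 0, 0]
    - [0, 0, 0]
    - [0, 0, 0]
    - [0, 0, 0]
    - [0, 0, 0]
    - [0, 0, 0]
    - [0, 0, 0]
  delta_pos:
    - [0.001, 0.002, 0.002]
    - [0.001, 0.002, 0.002]
    - [0.001, 0.002, 0.002]
    - [0.001, 0.002, 0.002]
    - [0.001, 0.002, 0.002]
    - [0.001, 0.002, 0.002]
    - [0.001, 0.002, 0.002]
    - [0.001, 0.002, 0.002]
    - [0.001, 0.002, 0.002]
    - [0.001, 0.002, 0.002]
    - [0.001, 0.002, 0.002]
    - [0.001, 0.002, 0.002]
  gripper: [-1, -1, -0.6, -0.2, 0.2, 0.5, 0.8, 1, 1, 1, 1, 1]
  grip_force: 35

```text
time: 22.07
position: [0.5716, 0.1422, 0.0256]
tool_rot: [-0.309, 0.951, -0.0, 0.001]
ft_force: [0.1, -0.2, 0.1]
grip_width: 0.0479
grip_force: 35.0
```

Emit:
arm_command:
  delta_rot:
    - [0, 0, 0]
    - [0, 0, 0]
    - [0, 0, 0]
    - [0, 0, 0]
    - [0, 0, 0]
    - [0, 0, 0]
    - [0, 0, 0]
    - [0, 0, 0]
    - [0, 0, 0]
    - [0, 0, 0]
  delta_pos:
    - [0, 0, 0]
    - [0, 0, -0.01]
    - [0, 0, -0.03]
    - [0, 0, -0.06]
    - [0, 0, -0.095]
    - [0, 0, -0.13]
    - [0, 0, -0.155]
    - [0, 0, -0.16]
    - [0, 0, -0.16]
    - [0, 0, -0.16]
  gripper: [1, 1, 1, 1, 1, 1, 1, 1, 1, 1]

```text
time: 22.9
position: [0.57, 0.142, 0.1846]
tool_rot: [-0.309, 0.951, -0.0, 0.0]
ft_force: [-1.2, 0.1, -2.2]
grip_width: 0.0473
grip_force: 35.0
```

```bash
python3 -c "
from h import *
go([.539,.4013,.185],75)"
```

```text
rot [ 0.  0. 51.] pos [-0.1272  0.2281 -0.0003] rows 8.0
```

Emit:
arm_command:
  delta_rot:
    - [0, 0, 51]
    - [0, 0, 51]
    - [0, 0, 51]
    - [0, 0, 51]
    - [0, 0, 51]
    - [0, 0, 51]
    - [0, 0, 51]
    - [0, 0, 51]
    - [0, 0, 51]
    - [0, 0, 51]
    - [0, 0, 51]
  delta_pos:
    - [-0.127, 0.228, 0]
    - [-0.127, 0.228, 0]
    - [-0.127, 0.228, 0]
    - [-0.127, 0.228, 0]
    - [-0.127, 0.228, 0]
    - [-0.127, 0.228, 0]
    - [-0.127, 0.228, 0]
    - [-0.127, 0.228, 0]
    - [-0.127, 0.228, 0]
    - [-0.127, 0.228, 0]
    - [-0.127, 0.228, 0]
  gripper: [1, 1, 1, 1, 1, 1, 1, 1, 1, 1, 1]

```text
time: 23.82
position: [0.5393, 0.3999, 0.1835]
tool_rot: [0.13, 0.991, -0.001, -0.0]
ft_force: [0.4, 0.7, -2.0]
grip_width: 0.0476
grip_force: 35.0
```

```bash
python3 -c "
from h import *
print(status.get_obs()['position'])
go([.539,.4013,.145],75)"
```

```text
[0.53932362 0.39985345 0.18347988]
rot [-0.1 -0.   0. ] pos [0.0007 0.0014 0.0385] rows 1.0
```

Emit:
arm_command:
  delta_rot:
    - [-0.1, 0, 0]
    - [-0.1, 0, 0]
    - [-0.1, 0, 0]
    - [-0.1, 0, 0]
    - [-0.1, 0, 0]
    - [-0.1, 0, 0]
  delta_pos:
    - [0.0007, 0.0014, 0.012]
    - [0.0007, 0.0014, 0.024]
    - [0.0007, 0.0014, 0.032]
    - [0.0007, 0.0014, 0.037]
    - [0.0007, 0.0014, 0.038]
    - [0.0007, 0.0014, 0.038]
  gripper: [1, 1, 1, 1, 1, 1]

```text
time: 24.32
position: [0.5396, 0.4023, 0.1466]
tool_rot: [0.131, 0.991, 0.001, 0.001]
ft_force: [0.5, -0.2, -2.6]
grip_width: 0.0477
grip_force: 35.0
```

```bash
python3 -c "
from h import *
print(status.get_obs()['position'])
go([.539,.4013,.126],75)"
```

```text
[0.53958918 0.40232922 0.14663021]
rot [ 0.1  0.1 -0. ] pos [ 0.0003 -0.0012  0.0206] rows 1.0
```

Home is expected at a TCP height of about 0.1236.

Emit:
arm_command:
  delta_rot:
    - [0.1, 0.1, 0]
    - [0.1, 0.1, 0]
    - [0.1, 0.1, 0]
    - [0.1, 0.1, 0]
    - [0.1, 0.1, 0]
    - [0.1, 0.1, 0]
    - [0.1, 0.1, 0]
    - [0.1, 0.1, 0]
    - [0.1, 0.1, 0]
  delta_pos:
    - [0, -0.001, 0]
    - [0, -0.001, 0.003]
    - [0, -0.001, 0.006]
    - [0, -0.001, 0.009]
    - [0, -0.001, 0.012]
    - [0, -0.001, 0.015]
    - [0, -0.001, 0.018]
    - [0, -0.001, 0.02]
    - [0, -0.001, 0.021]
  gripper: [1, 1, 1, 1, 1, 1, 1, 1, 1]

```text
time: 25.07
position: [0.5394, 0.4017, 0.126]
tool_rot: [0.131, 0.991, 0.0, 0.0]
ft_force: [0.1, -0.6, -2.4]
grip_width: 0.0479
grip_force: 35.0
```

Emit:
arm_command:
  delta_rot:
    - [0, 0, 0]
    - [0, 0, 0]
    - [0, 0, 0]
    - [0, 0, 0]
    - [0, 0, 0]
  delta_pos:
    - [0, 0, 0.0005]
    - [0, 0, 0.001]
    - [0, 0, 0.0015]
    - [0, 0, 0.002]
    - [0, 0, 0.002]
  gripper: [1, 1, 1, 1, 1]

```text
time: 25.48
position: [0.5397, 0.4018, 0.1246]
tool_rot: [0.131, 0.991, 0.0, 0.0]
ft_force: [0.2, -0.3, -3.2]
grip_width: 0.0474
grip_force: 35.0
```

Emit:
arm_command:
  delta_rot:
    - [0, 0, 0]
    - [0, 0, 0]
    - [0, 0, 0]
    - [0, 0, 0]
    - [0, 0, 0]
  delta_pos:
    - [0, 0, 0.0005]
    - [0, 0, 0.001]
    - [0, 0, 0.0015]
    - [0, 0, 0.0015]
    - [0, 0, 0.0015]
  gripper: [1, 1, 1, 1, 1]

```text
time: 25.9
position: [0.5398, 0.4019, 0.1236]
tool_rot: [0.131, 0.991, 0.001, 0.001]
ft_force: [-1.2, -0.5, 0.4]
grip_width: 0.0482
grip_force: 35.0
```

Emit:
arm_command:
  delta_rot:
    - [0, 0, 0]
    - [0, 0, 0]
    - [0, 0, 0]
    - [0, 0, 0]
    - [0, 0, 0]
    - [0, 0, 0]
    - [0, 0, 0]
    - [0, 0, 0]
    - [0, 0, 0]
    - [0, 0, 0]
    - [0, 0, 0]
    - [0, 0, 0]
  delta_pos:
    - [0, 0, 0]
    - [0, 0, 0]
    - [0, 0, 0]
    - [0, 0, 0]
    - [0, 0, 0]
    - [0, 0, -0.015]
    - [0, 0, -0.045]
    - [0, 0, -0.085]
    - [0, 0, -0.11]
    - [0, 0, -0.12]
    - [0, 0, -0.12]
    - [0, 0, -0.12]
  gripper: [0.2, 0, -0.4, -1, -1, -1, -1, -1, -1, -1, -1, -1]

```text
time: 26.9
position: [0.5391, 0.4015, 0.2423]
tool_rot: [0.131, 0.991, 0.0, 0.0]
ft_force: [-0.5, 0.2, -0.2]
grip_width: 0.0866
grip_force: 0.0
```

```bash
python3 - <<'E'
from h import *
t=grab('top');s=grab('scene');w=grab('wrist')
a=cv2.resize(t['pixels'][175:275,140:240],(390,390),interpolation=2);b=cv2.resize(s['pixels'][110:225,190:305],(390,390),interpolation=2)
cv2.imwrite('pics/fin.png',np.hstack([a,b])); print(status.get_obs()['position'])
E
```

```text
[0.53823485 0.40098555 0.24019215]
```

View pics/fin.png

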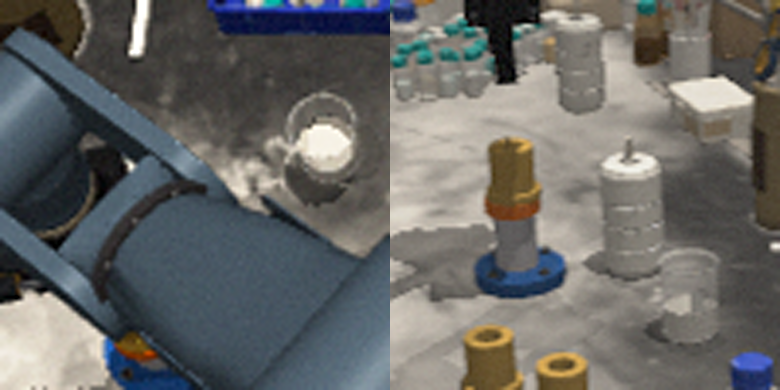

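The stack shows spacer, washer and bushing in order, but the bushing's flange edge looks uneven in this coarse view. I'll check it numerically against the projected home model.

```bash
cat > chk.py <<'E'
from h import *
o=status.get_obs(); w=viewer.camera('wrist'); s=viewer.camera('scene')
X=[.539,.4013]; t=np.linspace(0,2*np.pi,90)
def model(pf,rings):
    m=np.zeros((420,560),'uint8')
    for (r1,z1),(r2,z2) in rings:
        q=np.array([pf([X[0]+r*np.cos(a),X[1]+r*np.sin(a),z]) for r,z in((r1,z1),(r2,z2)) for a in t])
        cv2.fillConvexPoly(m,cv2.convexHull(q.round().astype(np.int32)),1)
    return m
br=[((.03,.098),(.03,.108)),((.024,.108),(.024,.156))]
for n,c,pf in(('w',w,lambda p:wproj(w,o,p)),('s',s,lambda p:proj(s,p))):
    m=model(pf,br); h=cv2.cvtColor(c['pixels'],cv2.COLOR_BGR2HSV)
    b=cv2.inRange(h,(15,90,25),(35,255,255)); 
    near=cv2.dilate(m,np.ones((25,25))); b=cv2.morphologyEx((b>0).astype('uint8')*near,cv2.MORPH_CLOSE,np.ones((5,5)))
    g=(cv2.inRange(h,(4,120,40),(14,255,255))>0)*near
    print(n,'model',cv2.boundingRect(m),'seen',cv2.boundingRect(b),'iou',((m&b).sum()/(m|b).sum()).round(3))
    if n=='s':
        y0,y1=np.where(m.any(1))[0][[0,-1]]; x0,x1=np.where(m.any(0))[0][[0,-1]]
        for y in range(y0-3,y1+8): print(y,''.join('B' if b[y,x] and not g[y,x] else 'O' if g[y,x] else '.' for x in range(x0-4,x1+5)),''.join('#' if m[y,x] else '.' for x in range(x0-4,x1+5)))
E
python3 chk.py
```

```text
w model (249, 171, 64, 78) seen (250, 174, 62, 75) iou 0.881
s model (218, 150, 18, 22) seen (218, 151, 17, 20) iou 0.784
147 .......................... ..........................
148 .......................... ..........................
149 .......................... ..........................
150 .......................... ..........######..........
151 ........BBBBBBBBB......... .......###########........
152 ......BBBBBBBBBBBB........ .....##############.......
153 .....BBBBBBBBBBBBB........ .....##############.......
154 .....BBBBBBBBBBBBB........ .....##############.......
155 ......BBBBBBBBBBBB........ .....##############.......
156 ......BBBBBBBBBBBB........ .....##############.......
157 ......BBBBBBBBBBBB........ .....##############.......
158 ......BBBBBBBBBBBB........ .....##############.......
159 ......BBBBBBBBBBBB........ .....###############......
160 ......BBBBBBBBBBBB........ .....###############......
161 ......BBBBBBBBBBBB........ ......##############......
162 ......BBBBBBBBBBBB........ ......##############......
163 ......BBBBBBBBBBBBB....... ......#############
[... 177 characters left out ...]
....
167 .....BBBBBBBBBBBBBBB...... ....##################....
168 ....BBBBBBBBBBBBBBBB...... ....##################....
169 ....OBBBBBBBBBBBBBBO...... ....#################.....
170 ....OOOOOBBBBBOOOOOO...... .....###############......
171 .....OOOOOOOOOOOOOOO...... .......###########........
172 .....OOOOOOOOOOOOOO....... ..........................
173 ......OOOOOOOOOOOO........ ..........................
174 .......OOOOOOOOO.......... ..........................
175 .......................... ..........................
176 .......................... ..........................
177 .......................... ..........................
178 .......................... ..........................
```

The outline fits the home model: heights agree within a pixel and the body sides run parallel to the prediction, so the unevenness was shading. Handing in.

```bash
python3 -c "
from rig import robot
print(robot.hand_in())"
```

```text
the job is handed in; nothing more can be done
None
```

I built the stack on the stud in order (spacer, washer, bushing), released it with the gripper clear, and handed it in at about 27 s; the hand-in returned no verdict. Each part was lowered until it made contact at its expected home height. I saw the drum and beaker standing in the last pictures, but did not look at the bottle or vial again.

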